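# Lock off the infeed: throw the lever, hang the eye paddle

## Task

The infeed is to be cleaned: first throw the lever on the grey switch box right over, away from the robot, to off. Then take the white paddle with the round eye (not the scraper, which has none) and hang it by its eye on the upturned hook of the stand, so that it dangles there freely. Leave the jars and the scraper where they are.

Things in the scene. Friction and masses are not known exactly. Their poses are not given: they have to be found in the camera images.
- switchbox: grey switch box fixed to the bench, 110 x 110 x 60 mm high; origin at the centre of its underside; its -x side roughly faces the robot (yaw differs), z up. A dark lever block (70 along x, 50 along y, 25 mm high) sits centred on its top and bears the lever. Box and hook stand may each be on the left or the right
- lever (a joint): toggle lever, rad: 0 = leaning 0.5 rad towards the box's -x (on), 1.0 = leaning 0.5 rad towards the box's +x (off, its stop). Hinge along the box's y, on the box's centre line, 82 mm above the bench; it stays where it is left (under 1 N at the tip)
- lever_tip (a point): centre of the black ball (26 mm diameter) at the lever's end, 80 mm from the hinge, on a 10 mm steel rod; moves with the lever (about 152 mm above the bench at either end, 162 mm in the middle)
- hookstand: fixed hook stand: round dark foot, 110 mm diameter, 12 high, and a 10 mm thick steel wire in the plane y = 0 (middle line): upright at x = +40 mm to height 236, bar towards -x falling to the bend (x = -20, height 225), upturned tip to x = -32, height 262. Origin at the foot's underside centre, z up; the tip (-x side) roughly faces the robot
- hook_tip (a point): end of the upturned tip of the hook (centre of its round end, radius 5 mm), 262 mm above the bench
- hook_bend (a point): bend at the foot of the upturned tip, middle of the wire, 225 mm above the bench
- paddle: white plastic paddle lying flat, 10 mm thick, about 0.1 kg: handle 40 mm wide from x = -92 to +28 mm, then a square head 64 x 64 mm from x = +28 to +92 mm with a 30 mm round through hole (the eye) in it. Origin on the handle's centre line at the underside, 7 mm from the centre of mass; x points to the eye, z is the thickness
- eye (a point): centre of the paddle's eye, 60 mm along x from the paddle's origin, at mid thickness (5 mm)
- scraper: bystander: white plastic scraper without a hole, lying flat: handle 115 x 36 x 10 mm, then a thinner blade 55 x 85 x 6 mm; x points to the blade; origin at the underside, on the centre line, 85 mm from the handle's end and from the blade's edge
- jar0: bystander: closed glass jar, dark contents, red lid and label, 66 mm diameter, 80 mm tall; origin at the centre of its underside
- jar1: bystander: closed glass jar, dark contents, red lid and label, 66 mm diameter, 80 mm tall; origin at the centre of its underside
- jar2: bystander: closed glass jar, dark contents, red lid and label, 66 mm diameter, 80 mm tall; origin at the centre of its underside
- jar3: bystander: closed glass jar, dark contents, red lid and label, 66 mm diameter, 80 mm tall; origin at the centre of its underside

How it is judged:
On the way, in this order (a step that is already met when the one before it is completed fails the run):
1. the lever is thrown over away from the robot to off (past 0.85 of its 1.0 rad) (value of joint lever above 0.85 rad), for 0.2 s.
2. after that, the paddle, let go by the fingers, hangs by its eye on the hook (x of eye in the frame of hookstand between -0.036 and 0.036 m and y of eye in the frame of hookstand between -0.015 and 0.015 m and z of eye in the frame of hookstand between 0.2 and 0.236 m and angle between paddle's own x axis and vertical below 0.35 rad and contact force between paddle and the fingers below 0.1 N), for 0.2 s.
At the end, for the whole second after the job is handed in: Lever past 0.85 rad. Paddle released, hanging by its eye on the hook's bar, head up, within 20 degrees of plumb; eye centre 200 to 236 mm above the bench, within 15 mm sideways of the bar and 36 mm fore or aft of the stand's centre; at rest (under 30 mm/s, 0.4 rad/s) (all of step 2 and value of joint lever above 0.85 rad and linear speed of paddle below 0.03 m/s and angular speed of paddle below 0.4 rad/s); the robot touches nothing.
It fails at once if the scraper or a jar is pushed more than 30 mm, or a jar is tipped over by more than 0.35 rad (distance of any of scraper, jar0, jar1, jar2, jar3 from where it was at the start of the episode above 0.03 m or angle between any of jar0, jar1, jar2, jar3's own z axis and vertical above 0.35 rad).
It also fails if it takes over 70 s, if anything falls off the work surface, if the arm or the gripper's body presses on something with over 40 N, if the wrist force passes 120 N, or if a joint passes its speed limit or range.

## Robot

A 7-joint arm with a two-finger parallel gripper is mounted at the origin on the work surface. World frame = base frame: x ahead of the robot, y to its left, z up, the work surface at z = 0. Lengths are in m, angles in rad, forces in N, time in s.
With the tool pointing down it reaches from about 0.4 to 0.875 m from the base axis. Payload 19.3 kg.
Tool frame: the origin (TCP) lies on the centre line of the jaws, within the pads' length; the fingertips stand 19 mm ahead of it and the grasp point (between the pads) is the TCP (bot.nose_length is the distance from the TCP to the fingertips, in m); y points along the fingers, z is the direction in which the jaws open and shut, and the axes are right-handed (so a half turn about y gives the same grasp; the last joint's range is limited). The gripper opens to 85 mm and grips with 20 to 120 N. Pads are 22 mm wide; open, the fingers measure 114 mm over their backs; the gripper's body (76 mm by 85 mm) begins 54 mm behind the grasp point. The pads swing forward as they close: fully open they stand 13 mm farther back than shut.
Start: joints at [1.042, 0.521, -0.036, 1.599, 0.021, 1.021, -0.113], TCP at [0.277, -0.56, 0.213] pointing down, gripper open.
Joint ranges: [-2.91, 2.91], [-0.3, 2.13], [-1.5, 1.42], [0.17, 2.43], [-1.26, 4.41], [0.16, 1.93], [-2.52, 2.52]. Speed limits (rad/s): [1.89, 1.89, 2.39, 2.39, 3.01, 3.01, 3.01].

## Interface

Orientations are given as [roll, pitch, yaw] about the fixed x, y, z axes, in that order (R = Rz(yaw) Ry(pitch) Rx(roll)).
In Python, from workcell import observe, cams, workorder, bot gives the robot as it stands. The module is installed in compiled form; this text tells all that it offers.
- The arm moves only by the tool apply_moves, never from a script. Its arguments are lists of equal length, an entry for each row: "jaw": the opening, from -1 (shut) to 1 (fully open), so that 0 is half open; "translation": the shift along the world's x, y, z in m, a list of three; "angular": the turn, a rotation vector about the world's x, y, z in degrees, a list of three. In form: {"jaw": [jaw, ...], "translation": [[x, y, z], ...], "angular": [[ax, ay, az], ...]}. A call has 1 to 5 rows; each row is the pose to reach, as a shift and turn from the pose commanded when the call began; what a row does not reach only later rows make up. A row lasts 1/10 s, in which the tool goes at most 50 mm and 8.59 degrees, less where a joint would pass 70% of its speed; a pose out of reach is approached as far as the arm can. A call with a gripper value outside its range is refused whole. The fingers move at their own pace and stop on an object; "newtons" is the grip in N (left out, the last holds). Time passes only in rows, so rows that repeat a pose let the fingers close. It gives the time, the measured TCP pose, the force and the opening at its end, in the units of the state.
- observe(): the state, without advancing time (a new reading comes with each control period).
- cams.grab_frame(name): name is "scene" or "top" or "wrist"; returns a dict with "pixels" (480x640x3 uint8, red, green, blue), "mtx" (3x3 intrinsics, pixels), "R" (3x3) and "t" (3): a world point X has camera coordinates R X + t. Camera axes: x right, y down, z forward; pixel columns grow to the right and rows downward; lengths in m; the calibration is good to about 2 mm. A picture is of the moment at which its call begins. There is no depth.
- workorder.job_done(): hands the job in, once; it reports no verdict.
The state is a dict: "clock": time; "qpos": joint angles; "qd": joint speeds; "joint_efforts": joint torques, N m; "position": TCP position; "tool_rot": TCP orientation; "force": force on the tool from outside, world axes, zero at the start; "moment": the same for the moment, N m; "grip_width": finger opening in m.
Only numpy, scipy, OpenCV 4.12 (cv2) and the standard library are available. Lean on these libraries where they do the work, as an engineer would, in place of code of your own. Each camera call takes 0.05 s, during which the arm holds its last target. There are 200 camera calls.

## Working session

There is one attempt and no reset: what is moved stays moved. The work goes in short steps, Python scripts to look and compute and a tool call to move; the robot and the scene stay as the last step left them, time stands still between calls to the robot, and variables do not carry over. Pictures are saved under pics/ and viewed, about 8 in all and at most 12, crops included, and the job is handed in when it is done.

Besides the shell and the picture viewer there is one more tool, called after ">>>" by a JSON object that holds its "name" and its "arguments". apply_moves: Moves the arm, as the interface text tells. Its arguments: {"type":"object","properties":{"jaw":{"type":"array"},"translation":{"type":"array"},"angular":{"type":"array"},"newtons":{"type":"number"}},"required":["jaw","translation","angular"]}

```bash
mkdir -p pics; python3 - <<'E'
from workcell import observe, cams, workorder, bot
import cv2, pickle
s=observe(); print(s)
for n in ("scene","top"):
    f=cams.grab_frame(n); pickle.dump(f,open(f"pics/{n}0.pkl","wb"))
    cv2.imwrite(f"pics/{n}0.png",f["pixels"][:,:,::-1]); print(n,f["mtx"].tolist(),f["R"].tolist(),f["t"])
E
```

```text
{'clock': 0.0, 'qpos': array([ 1.04178188,  0.52204144, -0.03632146,  1.5999976 ,  0.02119244,
        1.02108621, -0.11279033]), 'qd': array([-5.38181455e-05,  2.82933140e-03, -1.56189935e-03,  1.79115217e-04,
        1.88716264e-03,  4.71842740e-04,  3.65491230e-04]), 'joint_efforts': array([-6.61135273e-04, -9.27109623e+01,  1.97978385e+00, -3.69937062e+01,
        1.78066618e-02,  7.94819643e-03, -4.58139971e-05]), 'position': array([ 0.27661156, -0.56006168,  0.21281244]), 'tool_rot': array([-1.57194157e+00, -7.78709397e-05, -2.68278776e+00]), 'force': array([0.25549429, 0.08217781, 0.73927561]), 'moment': array([-0.05291672,  0.00773596,  0.0355889 ]), 'grip_width': 0.08537288581266773}
scene [[583.9980700122314, 0.0, 317.4120150034765], [0.0, 583.9980700122314, 247.7321226294302], [0.0, 0.0, 1.0]] [[0.2258952480338899, 0.9741306969209805, 0.006381397335404885], [0.8017191366495441, -0.18218487510164588, -0.5692583747421792], [-0.5533694632391793, 0.13370885012011202, -0.8221339188684167]] [-0.10456046 -0.32938438  1.56846316]
top [[460.325776486798, 0.0, 320.7061921827702], [0.0, 460.325776486798, 239.64281376275778], [0.0, 0.0, 1.0]] [[-0.021538072135612308, -0.9993233341746307, -0.02981585522470278], [-0.9864954503090624, 0.026086026086592932, -0.16169800791144504], [0.16236636957264672, 0.02593054216766146, -0.9863897652625405]] [0.02472842 0.56255205 1.11858057]
```

View pics/scene0.png

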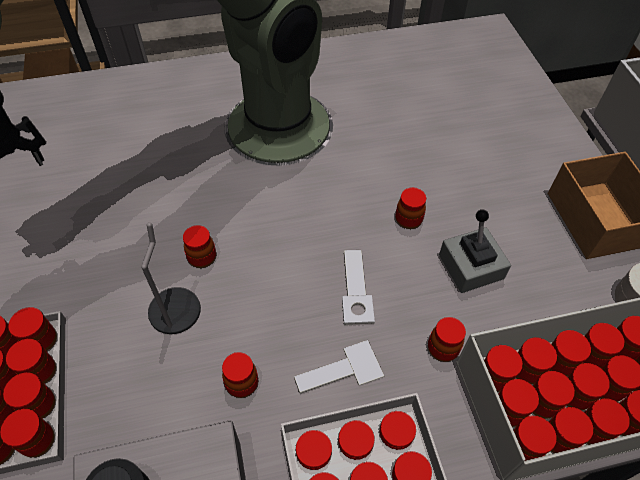

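View pics/top0.png

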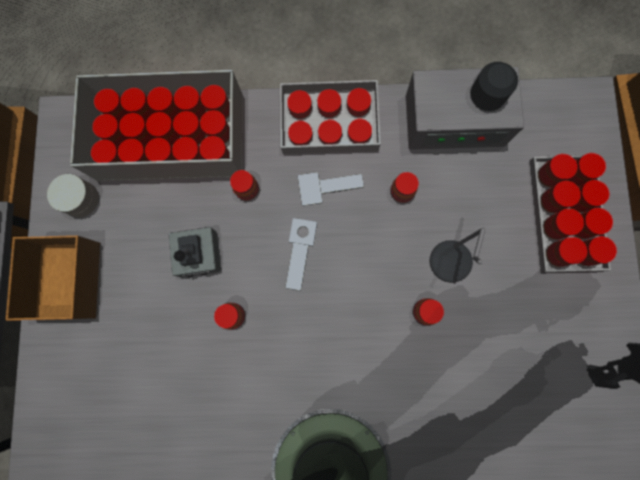

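The scene view shows the hook stand at (174,310) with its tip at (150,226), the lever ball at (482,215), the paddle eye at (358,309), and the scraper near (340,368). In the top view the stand is at (452,261), the box at (194,251) and the eye at (302,232). I'll enlarge these next.

```bash
python3 - <<'E'
import cv2, numpy as np
s=cv2.imread("pics/scene0.png"); t=cv2.imread("pics/top0.png")
def tile(im,x,y,w=88,h=100,k=3):
    c=cv2.resize(im[y:y+h,x:x+w],None,fx=k,fy=k,interpolation=cv2.INTER_CUBIC)
    for i in range(0,w,10):
        cv2.line(c,(i*k,0),(i*k,4 if (x+i)%50 else 12),(0,255,255),1)
    for j in range(0,h,10): cv2.line(c,(0,j*k),(4 if (y+j)%50 else 12,j*k),(0,255,255),1)
    return c
a=np.hstack([tile(s,130,220,),tile(s,430,200),tile(s,320,240)])
b=np.hstack([tile(t,410,210),tile(t,150,210),tile(t,260,210)])
cv2.imwrite("pics/m1.png",np.vstack([a,b]))
E
```

```text
(no output)
```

View pics/m1.png

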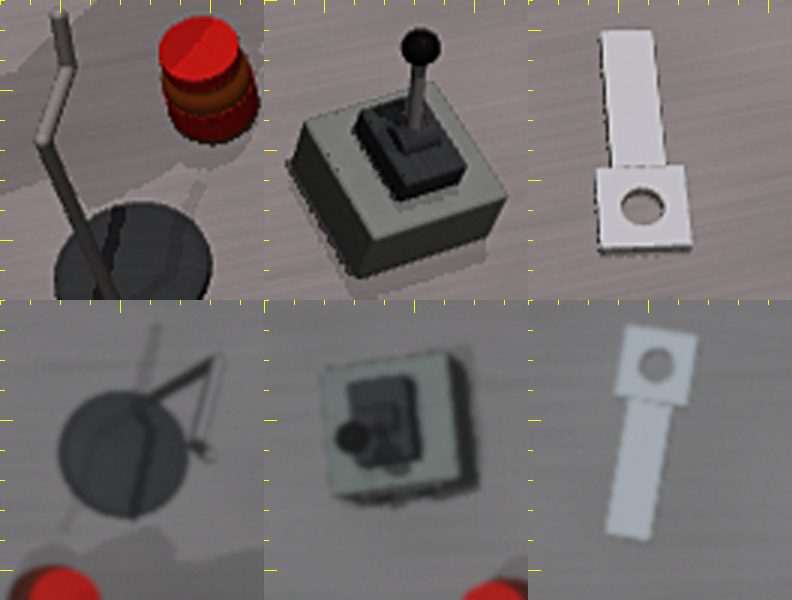

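The crops give usable points. In the scene view: tip (149.3,224.7), bend (153,242.7), top of upright (144.7,267.3), ball (482,215.7), eye (358,308.7). The top view shows the same points. I'll fit poses from both views.

```bash
cat > h.py <<'E'
import numpy as np, pickle
from scipy.optimize import least_squares
def proj(f,X):
    c=np.atleast_2d(X)@np.array(f["R"]).T+f["t"]; p=c@np.array(f["mtx"]).T
    return p[:,:2]/p[:,2:]
def world(q,P):
    c,s=np.cos(q[2]),np.sin(q[2]); P=np.atleast_2d(np.array(P,float))
    return np.c_[q[0]+c*P[:,0]-s*P[:,1],q[1]+s*P[:,0]+c*P[:,1],P[:,2]]
def fit(obs,q0):
    # obs: list of (frame, P(mm), pix)
    r=lambda q: np.concatenate([(proj(f,world(q,np.array(P)/1e3))-px).ravel() for f,P,px in obs])
    s=least_squares(r,q0,loss="soft_l1"); return s.x, r(s.x).reshape(-1,2)
E
python3 - <<'E'
from h import *
S=pickle.load(open("pics/scene0.pkl","rb"));T=pickle.load(open("pics/top0.pkl","rb"))
def sc(o,pts,dx=0,dy=0): return np.array([[o[0]+(x-dx)/3,o[1]+(y-dy)/3] for x,y in pts])
H=[(0,0,12),(-32,0,262),(-20,0,225),(40,0,236)]
show=lambda n,a: print(n,a[0].round(4),"\n",a[1].round(1).tolist())
hk=fit([(S,H,sc((130,220),[(133,270),(59,14),(69,68),(44,142)])),
 (T,[(0,0,12),(-32,0,262),(-20,0,225),(40,0,236)],sc((410,210),[(123,454),(209,457),(193,443),(217,357)],0,300))],[.55,-.25,0])
show("hook",hk)
L=(-80*np.sin(.5),0,82+80*np.cos(.5))
# scene looks toward robot: image left = -y, down=+x
B=[(-55,-55,60),(-55,55,60),(55,55,60),(55,-55,60),L]
bx=fit([(S,B,sc((430,200),[(304,122),(431,83),(506,197),(375,241),(420,47)],264)),
 (T,[(55,55,60),(55,-55,60),(-55,-55,60),(-55,55,60),L],sc((150,210),[(318,368),(450,352),(462,482),(333,496),(352,437)],264,300))],[.55,.3,0])
show("box",bx)
P=[(-92,-20,10),(-92,20,10),(28,-32,10),(28,32,10),(92,32,10),(92,-32,10),(60,0,7)]
pd=fit([(S,P,sc((320,240),[(601,31),(652,31),(597,168),(686,166),(692,244),(602,246),(642,206)],528)),
 (T,[(92,32,10),(92,-32,10),(28,-32,10),(28,32,10),(-92,20,10),(-92,-20,10),(60,0,7)],sc((260,210),[(627,325),(698,336),(687,405),(616,393),(607,534),(649,540),(656,366)],528,300))],[.55,.05,0])
show("paddle",pd)
print("tip0",world(bx[0],np.array(L)/1e3),"tip1",world(bx[0],np.array([-L[0],0,L[2]])/1e3))
print("hooktip,bend,up",world(hk[0],np.array(H[1:])/1e3)); print("eye",world(pd[0],[.06,0,.005]))
# jars: lid centres in top & scene at h=80
for n,f,px in(("S",S,[(412,194),(198,233),(240,360),(450,326)]),("T",T,[(228,316),(429,311),(404,184),(242,184)])):
    for p in px:
        d=np.array(f["R"]).T@np.linalg.solve(f["mtx"],[*p,1]); o=-np.array(f["R"]).T@f["t"]; k=(.08-o[2])/d[2]; print(n,(o+k*d).round(3))
E
```

```text
hook [ 0.506  -0.322  -0.2683] 
 [[-0.5, -1.7], [0.1, 0.5], [0.0, -0.2], [0.1, -0.6], [0.4, -1.0], [-0.4, -1.2], [0.5, -0.0], [-0.3, 0.4]]
box [0.5431 0.3352 0.1208] 
 [[-0.8, -0.4], [1.0, -1.0], [1.7, -0.0], [-0.5, 0.2], [-3.8, -2.4], [0.3, -0.9], [-0.8, -1.9], [-0.3, -2.3], [-0.9, -0.6], [1.8, 5.0]]
paddle [ 0.5332  0.07   -0.1835] 
 [[-0.5, -0.5], [0.1, -1.1], [-0.8, -0.1], [-0.9, -0.5], [0.1, 0.0], [-0.4, 0.5], [0.2, 0.5], [-0.3, -0.6], [0.0, -0.6], [-0.3, 0.2], [-0.8, 0.4], [-1.2, -0.4], [0.1, 0.1], [0.1, -0.4]]
tip0 [[0.50505821 0.33058253 0.1522066 ]] tip1 [[0.58120689 0.3398296  0.1522066 ]]
hooktip,bend,up [[ 0.47509863 -0.31349341  0.262     ]
 [ 0.4866693  -0.31667451  0.225     ]
 [ 0.5445227  -0.33258001  0.236     ]]
eye [[0.59221026 0.05903181 0.005     ]]
S [0.37  0.242 0.08 ]
S [ 0.372 -0.245  0.08 ]
S [ 0.685 -0.201  0.08 ]
S [0.706 0.209 0.08 ]
T [0.377 0.237 0.08 ]
T [ 0.379 -0.244  0.08 ]
T [ 0.692 -0.2    0.08 ]
T [0.705 0.206 0.08 ]
```

Fits agree to about 1 px, apart from the ball, which leans about 10 mm less than full "on". Next I carry the shut gripper high over to the near side of the lever.

>>> {"name": "apply_moves", "arguments": {"jaw": [-1,-1,-1,-1,-1], "translation": [[0.006,0.022,0.034],[0.012,0.044,0.068],[0.018,0.066,0.102],[0.024,0.088,0.136],[0.03,0.11,0.17]], "angular": [[0,0,0],[0,0,0],[0,0,0],[0,0,0],[0,0,0]], "newtons": 60}}

```text
clock: 0.6
position: [0.3068, -0.4492, 0.3846]
tool_rot: [-1.571, -0.0, -2.683]
force: [0.7, -0.5, -0.3]
grip_width: 0.0126
```

>>> {"name": "apply_moves", "arguments": {"jaw": [-1,-1,-1,-1,-1], "translation": [[0.018,0.046,0],[0.036,0.092,0],[0.054,0.138,0],[0.072,0.184,0],[0.09,0.23,0]], "angular": [[0,0,0],[0,0,0],[0,0,0],[0,0,0],[0,0,0]]}}

```text
clock: 1.1
position: [0.3969, -0.2184, 0.3834]
tool_rot: [-1.571, -0.0, -2.683]
force: [2.2, -0.5, 0.3]
grip_width: 0.0002
```

>>> {"name": "apply_moves", "arguments": {"jaw": [-1,-1,-1,-1,-1], "translation": [[0.008,0.048,0],[0.016,0.096,0],[0.024,0.144,0],[0.032,0.192,0],[0.04,0.24,0]], "angular": [[0,0,0],[0,0,0],[0,0,0],[0,0,0],[0,0,0]]}}

```text
clock: 1.6
position: [0.4365, 0.0215, 0.3835]
tool_rot: [-1.57, 0.0, -2.683]
force: [1.8, -0.9, 0.3]
grip_width: 0.0001
```

```bash
python3 -c "
from workcell import observe,bot
print(observe(),bot.nose_length,[a for a in dir(bot) if a[0]!='_'])"
```

```text
{'clock': 1.6, 'qpos': array([ 0.27932998,  0.07978847, -0.49600555,  1.78429508,  0.0398536 ,
        1.28711029, -1.33880999]), 'qd': array([-0.67639884,  0.19632962, -0.50738009, -0.18261211,  0.12362867,
        0.02596358, -1.20474803]), 'joint_efforts': array([  8.32998186, -54.31194663,   1.25584971, -38.90108943,
        -0.69813626,   0.25452549,   4.08026487]), 'position': array([0.43649342, 0.02150991, 0.38347192]), 'tool_rot': array([-1.57044064e+00,  1.11384201e-04, -2.68311038e+00]), 'force': array([ 1.79266643, -0.87972792,  0.25016731]), 'moment': array([-0.00408442, -0.03524764,  0.00839108]), 'grip_width': 0.00010007418501229867} 0.019 ['IKError', 'nose_length']
```

>>> {"name": "apply_moves", "arguments": {"jaw": [-1,-1,-1,-1,-1], "translation": [[-0.002,0.048,-0.004],[-0.004,0.096,-0.008],[-0.006,0.144,-0.012],[-0.008,0.192,-0.016],[-0.01,0.24,-0.02]], "angular": [[0,0,0],[0,0,0],[0,0,0],[0,0,0],[0,0,0]]}}

```text
clock: 2.1
position: [0.4263, 0.2613, 0.3632]
tool_rot: [-1.571, 0.0, -2.683]
force: [1.6, 0.7, 0.8]
grip_width: 0.0002
```

>>> {"name": "apply_moves", "arguments": {"jaw": [-1,-1,-1,-1,-1], "translation": [[0.002,0.015,-0.04],[0.004,0.03,-0.08],[0.006,0.045,-0.12],[0.008,0.06,-0.16],[0.01,0.072,-0.2]], "angular": [[0,0,0],[0,0,0],[0,0,0],[0,0,0],[0,0,0]]}}

```text
clock: 2.6
position: [0.4365, 0.3323, 0.1616]
tool_rot: [-1.571, -0.0, -2.682]
force: [1.7, 0.3, 0.4]
grip_width: -0.0002
```

```bash
python3 - <<'E'
from workcell import observe, cams
import cv2, numpy as np
o=observe();print(o["position"],o["qpos"].round(2),o["force"])
s=cams.grab_frame("scene")["pixels"][:,:,::-1]; t=cams.grab_frame("top")["pixels"][:,:,::-1]
a=[cv2.resize(c,(390,390),interpolation=cv2.INTER_CUBIC) for c in (s[160:290,390:520],t[170:300,130:260])]
cv2.imwrite("pics/lev.png",np.hstack(a))
E
```

```text
[0.43645785 0.33231824 0.16158059] [-0.3   0.53 -0.63  1.83  0.38  0.91 -2.22] [1.71084822 0.32192624 0.38850424]
```

View pics/lev.png

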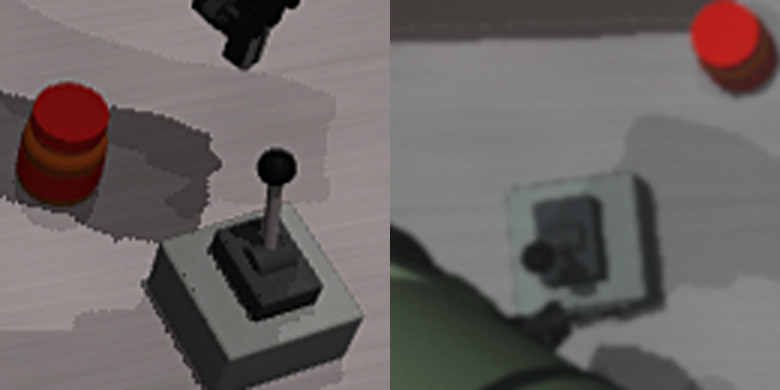

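The fingertips, at about (471,183) in the scene image, stand in front of the ball at (482,216) and are lined up with it. I'll push the lever over.

>>> {"name": "apply_moves", "arguments": {"jaw": [-1,-1,-1,-1,-1], "translation": [[0.02,0.0,-0.012],[0.045,0.002,-0.012],[0.07,0.004,-0.012],[0.09,0.006,-0.012],[0.11,0.008,-0.012]], "angular": [[0,0,0],[0,0,0],[0,0,0],[0,0,0],[0,0,0]]}}

```text
clock: 3.2
position: [0.5482, 0.3391, 0.1536]
tool_rot: [-1.571, 0.001, -2.684]
force: [-0.2, -0.4, -0.9]
grip_width: 0.0003
```

>>> {"name": "apply_moves", "arguments": {"jaw": [-1,-1,-1], "translation": [[0.006,0.001,0],[0.01,0.001,0],[0.01,0.001,0]], "angular": [[0,0,0],[0,0,0],[0,0,0]]}}

```text
clock: 3.5
position: [0.5566, 0.3404, 0.1522]
tool_rot: [-1.571, 0.0, -2.683]
force: [0.4, -0.1, 0.2]
grip_width: -0.0002
```

```bash
python3 - <<'E'
from workcell import observe, cams
import cv2, numpy as np
o=observe();print(o["position"],o["qpos"].round(2),o["force"])
s=cams.grab_frame("scene")["pixels"][:,:,::-1]; t=cams.grab_frame("top")["pixels"][:,:,::-1]
a=[cv2.resize(c,(390,390),interpolation=cv2.INTER_CUBIC) for c in (s[160:290,390:520],t[170:300,130:260])]
cv2.imwrite("pics/lev2.png",np.hstack(a))
E
```

```text
[0.55664755 0.34044661 0.15215424] [-0.27  0.69 -0.58  1.56  0.42  1.02 -2.08] [ 0.37047684 -0.11682647  0.16853455]
```

View pics/lev2.png

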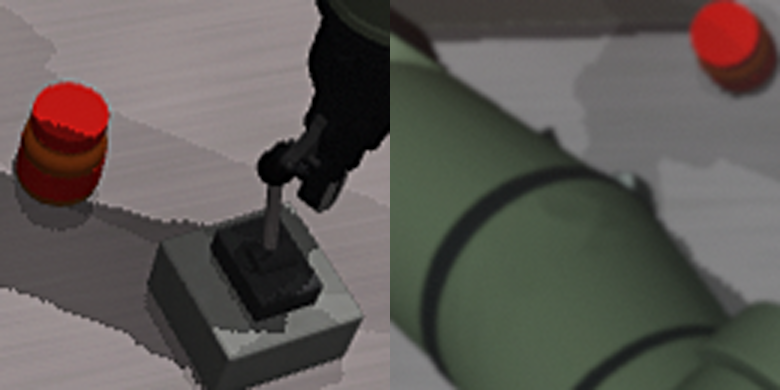

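The ball at tile (275,165) has not moved; the fingers passed it on its +y side. I'll triangulate the ball and refit the box.

```bash
python3 - <<'E'
from h import *
import cv2
S=pickle.load(open("pics/scene0.pkl","rb"));T=pickle.load(open("pics/top0.pkl","rb"))
Pm=lambda f: np.array(f["mtx"])@np.c_[f["R"],f["t"]]
X=cv2.triangulatePoints(Pm(S),Pm(T),np.array([482,215.7]),np.array([179.3,255.7]));X=(X[:3]/X[3]).ravel();print("ball",X,proj(S,X),proj(T,X))
sc=lambda o,pts,dx,dy: np.array([[o[0]+(x-dx)/3,o[1]+(y-dy)/3] for x,y in pts])
S0=sc((430,200),[(304,122),(431,83),(506,197),(375,241)],264,0)
T0=sc((150,210),[(318,368),(450,352),(462,482),(333,496)],264,300)
for n,o in(("S",[(S,[(-55,-55,60),(-55,55,60),(55,55,60),(55,-55,60)],S0)]),("T",[(T,[(55,55,60),(55,-55,60),(-55,-55,60),(-55,55,60)],T0)])):
    q,r=fit(o,[.55,.3,0]); print(n,q,r.round(1).tolist())
from workcell import observe
print("TCPtip px",proj(S,observe()["position"]-[0,0,.019]))
E
```

```text
ball [0.51597804 0.33351191 0.15684139] [[482.04122973 215.69174587]] [[179.35854537 255.71527205]]
S [0.54361697 0.33434238 0.12957475] [[-1.2, 0.0], [0.5, -0.9], [1.4, -0.0], [-0.5, 0.6]]
T [0.53949135 0.33400263 0.10702504] [[1.0, 0.2], [-0.0, -0.2], [-0.1, -0.5], [-0.7, 0.6]]
TCPtip px [[490.01333344 237.36725007]]
```

```bash
python3 - <<'E'
from h import *
from workcell import observe, cams
import cv2
S=cams.grab_frame("scene"); w=cams.grab_frame("wrist")
o=observe();print(o["position"],o["force"],o["grip_width"])
for p in ([.4365,.3323,.1426],[.4365,.3323,.1616],o["position"]): print(proj(S,p))
s=S["pixels"][:,:,::-1].copy()
a=cv2.resize(s[150:270,430:550],(480,480),interpolation=cv2.INTER_CUBIC)
b=cv2.resize(w["pixels"][:,:,::-1],(320,240)); print(proj(w,o["position"]),proj(w,[.516,.3335,.157]))
cv2.imwrite("pics/lev3.png",np.hstack([a,np.vstack([b,b*0])]))
E
```

```text
[0.5562089  0.34074062 0.15172208] [ 0.51278694 -0.09971456 -0.16777821] 4.773131155775974e-05
[[465.79961017 191.31652202]]
[[467.72832896 185.50484745]]
[[492.37867575 231.9604921 ]]
[[319.46470722 288.18101562]] [[294.51209476 372.99072062]]
```

View pics/lev3.png

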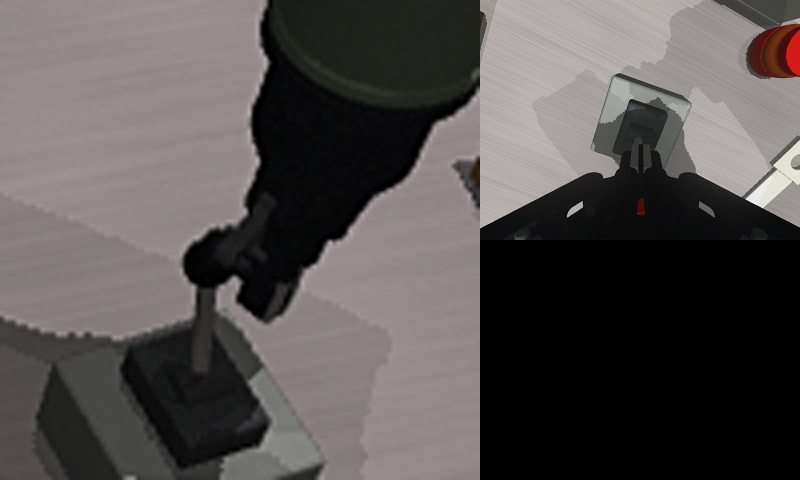

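```bash
python3 - <<'E'
from h import *
from workcell import observe, cams
import cv2
w=cams.grab_frame("wrist");S=cams.grab_frame("scene"); o=observe()
for d in (-.04,-.02,0,.02): print(d,proj(w,o["position"]-[0,0,d]),proj(S,o["position"]-[0,0,d]))
for q in (-.5,-.34,.5): print(q,proj(S,world([.543,.3345,.12],[.08*np.sin(q),0,.082+.08*np.cos(q)])))
print(-np.array(w["R"]).T@w["t"], w["R"][2])
a=cv2.resize(w["pixels"][200:340,220:420,::-1],(800,560),interpolation=cv2.INTER_CUBIC)
cv2.imwrite("pics/lev4.png",cv2.convertScaleAbs(a,alpha=1.8,beta=30))
E
```

```text
-0.04 [[319.18244401 335.16782249]] [[497.52106222 220.06658375]]
-0.02 [[319.49334587 308.60970646]] [[494.91514048 226.16405345]]
0 [[319.7357171  287.90567099]] [[492.38175173 232.09180671]]
0.02 [[319.92996714 271.31228327]] [[489.91790924 237.85683207]]
-0.5 [[477.83523401 213.25001035]]
-0.34 [[481.20078494 215.90755124]]
0.5 [[496.54328037 241.75509672]]
[0.61972361 0.37102456 0.31243785] [-0.25302328 -0.12399699 -0.95948109]
```

View pics/lev4.png

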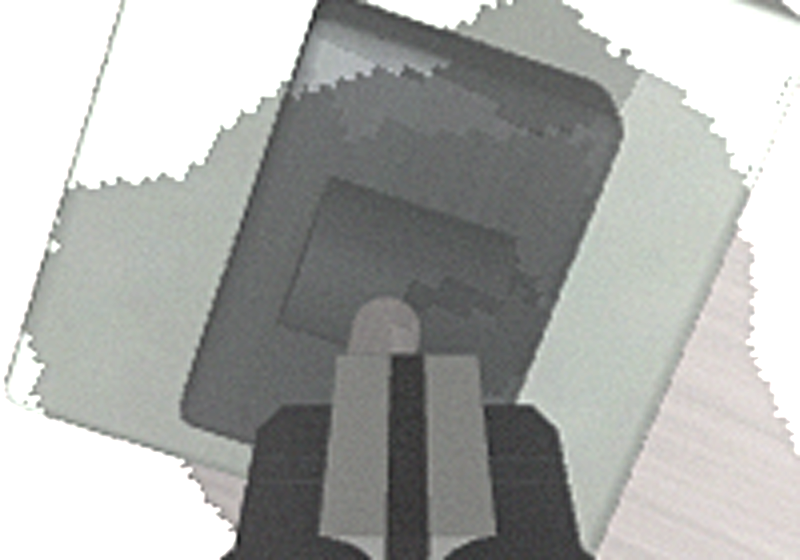

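The wrist and scene views both show the shut fingertips ending about 18 mm *above* the reported TCP height, near z=0.168. So they skimmed over the ball, whose top is near 0.170. I'll back out over it and repeat the push 30 mm lower.

>>> {"name": "apply_moves", "arguments": {"jaw": [-1,-1,-1,-1,-1], "translation": [[0,0,0.03],[0,0,0.06],[-0.04,-0.005,0.06],[-0.085,-0.01,0.06],[-0.11,-0.014,0.06]], "angular": [[0,0,0],[0,0,0],[0,0,0],[0,0,0],[0,0,0]]}}

```text
clock: 4.3
position: [0.4436, 0.3265, 0.2117]
tool_rot: [-1.571, -0.0, -2.681]
force: [0.5, 0.5, -0.0]
grip_width: 0.0
```

>>> {"name": "apply_moves", "arguments": {"jaw": [-1,-1,-1,-1], "translation": [[0,0,-0.03],[0,0,-0.06],[0,0,-0.09],[0,0,-0.09]], "angular": [[0,0,0],[0,0,0],[0,0,0],[0,0,0]]}}

```text
clock: 4.7
position: [0.4451, 0.3254, 0.1186]
tool_rot: [-1.57, -0.005, -2.682]
force: [-0.2, -0.8, 0.4]
grip_width: 0.0004
```

>>> {"name": "apply_moves", "arguments": {"jaw": [-1,-1,-1,-1,-1], "translation": [[0.02,0.002,0],[0.04,0.005,0],[0.06,0.007,0],[0.08,0.01,0],[0.095,0.012,0]], "angular": [[0,0,0],[0,0,0],[0,0,0],[0,0,0],[0,0,0]]}}

```text
clock: 5.2
position: [0.543, 0.339, 0.1231]
tool_rot: [-1.571, 0.001, -2.683]
force: [-1.4, -0.0, -0.7]
grip_width: -0.0
```

```bash
cat > look.py <<'E'
import sys,cv2,numpy as np
from workcell import observe, cams
# look.py out scale cam:x,y,w,h ...
fr={}
T=[]
for a in sys.argv[3:]:
    n,r=a.split(":"); x,y,w,h=map(int,r.split(","))
    if n not in fr: fr[n]=cams.grab_frame(n)["pixels"][:,:,::-1]
    T.append(cv2.resize(fr[n][y:y+h,x:x+w],None,fx=float(sys.argv[2]),fy=float(sys.argv[2]),interpolation=cv2.INTER_CUBIC))
m=np.hstack(T); print(m.shape); cv2.imwrite("pics/"+sys.argv[1]+".png",m)
o=observe()
for k in("clock","position","tool_rot","qpos","force","grip_width"): print(k,np.round(o[k],4))
E
python3 look.py lev5 3 scene:390,150,130,150 top:130,170,130,150
```

```text
(450, 780, 3)
clock 5.3
position [0.5434 0.3388 0.1227]
tool_rot [-1.5713e+00  1.5000e-03 -2.6844e+00]
qpos [-0.2801  0.7034 -0.5738  1.6156  0.4447  0.9545 -2.1198]
force [-0.658   0.3365  0.2708]
grip_width 0.0001
```

View pics/lev5.png

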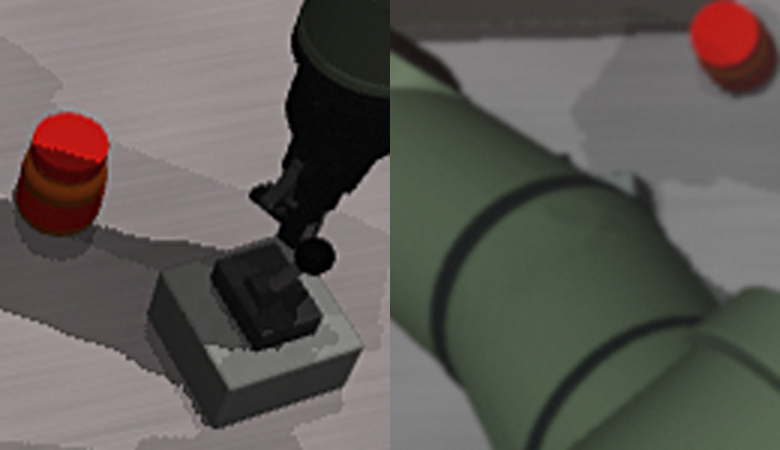

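The lever is past the middle: the ball is at about (494.7,235.3), against about (496.5,241.8) expected at the stop. I'll push on until the stop is felt.

>>> {"name": "apply_moves", "arguments": {"jaw": [-1,-1,-1,-1], "translation": [[0.005,0.0005,0],[0.01,0.001,0],[0.013,0.0015,0],[0.013,0.0015,0]], "angular": [[0,0,0],[0,0,0],[0,0,0],[0,0,0]]}}

```text
clock: 5.7
position: [0.5545, 0.3402, 0.1215]
tool_rot: [-1.571, -0.001, -2.683]
force: [-1.9, -1.5, 1.2]
grip_width: 0.0001
```

>>> {"name": "apply_moves", "arguments": {"jaw": [-1,-1,-1], "translation": [[0.003,0.0005,0],[0.006,0.001,0],[0.006,0.001,0]], "angular": [[0,0,0],[0,0,0],[0,0,0]]}}

```text
clock: 6.0
position: [0.5561, 0.3407, 0.1209]
tool_rot: [-1.571, -0.009, -2.681]
force: [-32.0, -11.0, 17.1]
grip_width: -0.0003
```

```bash
python3 look.py lev6 3 scene:390,150,130,150; python3 - <<'E'
import cv2,numpy as np
im=cv2.imread("pics/lev6.png",0)
c=cv2.HoughCircles(im,cv2.HOUGH_GRADIENT,1,40,param1=60,param2=12,minRadius=15,maxRadius=24)
print(None if c is None else (c[0][:4]/3+[390,150,0]).round(1))
from h import *
S=pickle.load(open("pics/scene0.pkl","rb"))
for q in(.3,.35,.4,.45,.5): print(q+.5,proj(S,world([.543,.3345,.12],[.08*np.sin(q),0,.082+.08*np.cos(q)])).round(1))
E
```

```text
(450, 390, 3)
clock 6.05
position [0.5561 0.3406 0.121 ]
tool_rot [-1.5708 -0.0085 -2.681 ]
qpos [-0.2796  0.7273 -0.5714  1.5725  0.4439  0.9831 -2.0985]
force [-31.3564  -9.3241  16.4226]
grip_width 0.0003
[[497.2 241.2   6.7]
 [418.2 198.2   7.8]
 [490.8 256.2   6.2]
 [467.5 240.2   7.4]]
0.8 [[493.6 234.3]]
0.85 [[494.4 236.1]]
0.9 [[495.2 238. ]]
0.95 [[495.9 239.9]]
1.0 [[496.5 241.8]]
```

The stop is felt at 32 N, and the ball is detected at (497.2,241.2), which matches 1.0 rad. Now I back off and go over the paddle handle.

>>> {"name": "apply_moves", "arguments": {"jaw": [-1,-1,-1,-1,-1], "translation": [[-0.02,-0.003,0],[-0.05,-0.01,0.01],[-0.06,-0.02,0.05],[-0.06,-0.05,0.09],[-0.06,-0.08,0.13]], "angular": [[0,0,0],[0,0,0],[0,0,0],[0,0,0],[0,0,0]]}}

```text
clock: 6.55
position: [0.5001, 0.2607, 0.2529]
tool_rot: [-1.571, 0.0, -2.681]
force: [0.9, -0.6, 0.1]
grip_width: -0.0003
```

>>> {"name": "apply_moves", "arguments": {"jaw": [1,1,1,1,1], "translation": [[-0.003,-0.037,-0.02],[-0.006,-0.074,-0.04],[-0.009,-0.111,-0.06],[-0.012,-0.148,-0.08],[-0.014,-0.183,-0.1]], "angular": [[0,0,-7.4],[0,0,-14.8],[0,0,-22.2],[0,0,-29.6],[0,0,-36.8]]}}

```text
clock: 7.05
position: [0.4866, 0.0764, 0.1511]
tool_rot: [-1.571, 0.001, 2.953]
force: [1.5, 0.4, -1.0]
grip_width: 0.0723
```

```bash
python3 look.py w7 1 wrist:0,0,640,480; python3 - <<'E'
import numpy as np
from scipy.spatial.transform import Rotation as R
from workcell import observe
from h import *
o=observe(); q=[.5332,.07,-.1835]; r=o["tool_rot"]
z=R.from_euler("xyz",r).as_matrix()[:,2]; print("jaw az",np.degrees(np.arctan2(z[1],z[0])),"want",np.degrees(q[2])-90)
print("need",world(q,[-.045,0,0])[0]-o["position"])
from workcell import cams
w=cams.grab_frame("wrist")
print(proj(w,world(q,[[.06,0,.01],[92e-3,32e-3,.01],[92e-3,-32e-3,.01],[28e-3,20e-3,.01],[28e-3,-20e-3,.01]])).round(0).tolist())
E
```

```text
(480, 640, 3)
clock 7.1
position [0.4849 0.0703 0.1481]
tool_rot [-1.5666e+00 -2.5000e-03  2.9394e+00]
qpos [ 0.084   0.4313 -0.4512  1.9924  0.2659  0.7788 -2.2959]
force [-0.4903 -9.4604 -4.3007]
grip_width 0.0788
jaw az -101.58418651231845 want -100.51377554065061
need [ 0.00401613  0.00792079 -0.14811594]
[[303.0, 66.0], [254.0, 15.0], [350.0, 13.0], [277.0, 115.0], [333.0, 114.0]]
```

View pics/w7.png

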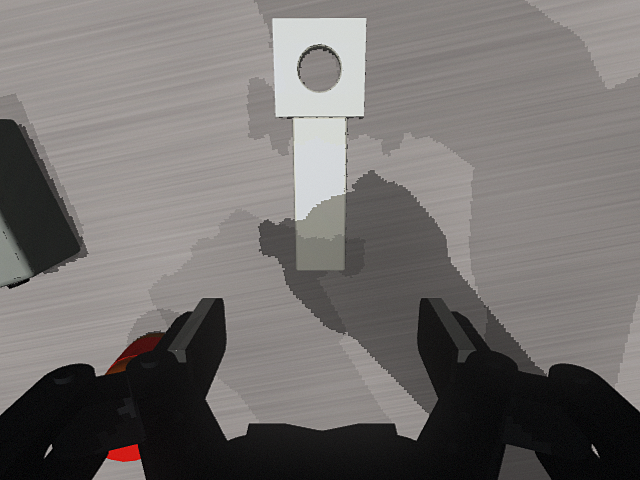

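The wrist view shows the paddle lined up between the open jaws (handle columns 295–346, eye at (319,67)). The arm was still settling, so I'll settle and measure the offset.

>>> {"name": "apply_moves", "arguments": {"jaw": [1,1,1], "translation": [[0,0,0],[0,0,0],[0,0,0]], "angular": [[0,0,0],[0,0,0],[0,0,0]]}}

```text
clock: 7.45
position: [0.4871, 0.0793, 0.1519]
tool_rot: [-1.572, 0.001, 2.96]
force: [-0.0, -0.1, -0.2]
grip_width: 0.0853
```

```bash
cat > pad.py <<'E'
from h import *
import cv2
from scipy.spatial.transform import Rotation as R
from workcell import observe,cams
o=observe(); w=cams.grab_frame("wrist"); cv2.imwrite("pics/w8.png",w["pixels"][:,:,::-1])
hsv=cv2.cvtColor(w["pixels"],cv2.COLOR_RGB2GRAY); 
m=(hsv>205).astype(np.uint8); n,l,st,c=cv2.connectedComponentsWithStats(m); k=1+np.argmax(st[1:,4]); print("blob",st[k],c[k])
m=(l==k).astype(np.uint8)
cn,h=cv2.findContours(m,cv2.RETR_CCOMP,cv2.CHAIN_APPROX_NONE)
for i,cc in enumerate(cn):
    if cv2.contourArea(cc)>300:
        print("hole" if h[0][i][3]>=0 else "outer",cv2.minAreaRect(cc))
        if h[0][i][3]>=0:
            p=cv2.minAreaRect(cc)[0]; M=np.array(w["R"]); d=M.T@np.linalg.solve(w["mtx"],[*p,1]); C=-M.T@w["t"]; print("eye world",C+d*(.007-C[2])/d[2])
q=[.5332,.07,-.1835]; z=R.from_euler("xyz",o["tool_rot"]).as_matrix()[:,2]
print(o["clock"],o["position"],o["qpos"].round(2),o["force"],o["grip_width"]); print("jaw az",np.degrees(np.arctan2(z[1],z[0])),"need",world(q,[-.045,0,0])[0]-o["position"],"eye",world(q,[.06,0,.005]))
E
python3 pad.py
```

```text
blob [ 279   19   93   97 6975] [324.6288172   66.04544803]
outer ((325.0, 67.0), (96.0, 92.0), 90.0)
hole ((324.5, 68.0), (47.0, 50.0), 0.0)
eye world [0.59191295 0.05651439 0.007     ]
7.45 [0.48710548 0.07928419 0.15188976] [ 0.08  0.43 -0.46  1.98  0.27  0.78 -2.29] [-0.04485391 -0.13727082 -0.22221688] 0.08529776177966582
jaw az -100.38854113591866 need [ 0.00185002 -0.00107296 -0.15188976] eye [[0.59219266 0.05905168 0.005     ]]
```

>>> {"name": "apply_moves", "arguments": {"jaw": [1,1,1,1,1], "translation": [[0.001,-0.001,-0.03],[0.002,-0.002,-0.06],[0.002,-0.002,-0.09],[0.002,-0.002,-0.115],[0.002,-0.002,-0.12]], "angular": [[0,0,0],[0,0,0],[0,0,0],[0,0,0],[0,0,0]]}}

```text
clock: 8.0
position: [0.4876, 0.0766, 0.0295]
tool_rot: [-1.57, -0.003, 2.96]
force: [-0.2, 0.5, 0.5]
grip_width: 0.0852
```

>>> {"name": "apply_moves", "arguments": {"jaw": [1,1,1], "translation": [[0,0,-0.004],[0,0,-0.008],[0,0,-0.01]], "angular": [[0,0,0],[0,0,0],[0,0,0]]}}

```text
clock: 8.3
position: [0.4893, 0.0763, 0.022]
tool_rot: [-1.571, 0.001, 2.958]
force: [0.3, -0.5, 0.4]
grip_width: 0.0856
```

```bash
python3 pad.py
```

```text
blob [  237     0   166   120 13677] [319.51985084  66.89427506]
outer ((319.5, 59.5), (119.0, 165.0), 90.0)
8.3 [0.48932728 0.07625506 0.02203751] [-0.02  0.64 -0.33  2.06  0.42  0.5  -2.42] [ 0.31155741 -0.45514938  0.36654533] 0.08557369940825044
jaw az -100.51817663360806 need [-0.00037178  0.00195618 -0.02203751] eye [[0.59219266 0.05905168 0.005     ]]
```

>>> {"name": "apply_moves", "arguments": {"jaw": [-0.1,-0.1,-0.1,-0.1,-0.1], "translation": [[0,0,0],[0,0,0],[0,0,0],[0,0,0],[0,0,0]], "angular": [[0,0,0],[0,0,0],[0,0,0],[0,0,0],[0,0,0]], "newtons": 20}}

```text
clock: 8.85
position: [0.4888, 0.0761, 0.0215]
tool_rot: [-1.571, 0.0, 2.958]
force: [-0.9, -0.3, 0.1]
grip_width: 0.0388
```

```bash
python3 look.py w9 1 wrist:0,0,640,480
```

```text
(480, 640, 3)
clock 8.9
position [0.4888 0.0761 0.0214]
tool_rot [-1.5709e+00  1.0000e-04  2.9580e+00]
qpos [-0.0229  0.6456 -0.3343  2.059   0.4228  0.5019 -2.4236]
force [-0.0784  0.3762  0.034 ]
grip_width 0.0383
```

View pics/w9.png

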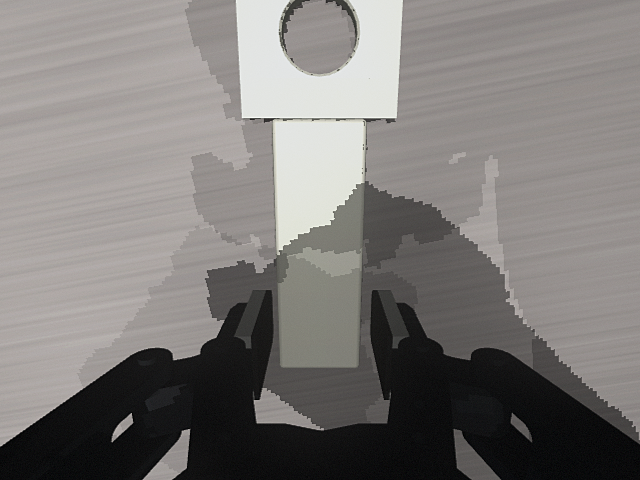

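The jaws read 38 mm open, but the picture shows them clear above the handle: finger gap about 100 px against 78 px for the handle. So the fingertips really are well behind the reported TCP. I'll open and feel downward in small steps.

>>> {"name": "apply_moves", "arguments": {"jaw": [0.4,0.4,0.4,0.4,0.4], "translation": [[0,0,0],[0,0,0],[0,0,0],[0,0.001,-0.01],[0,0.001,-0.02]], "angular": [[0,0,0],[0,0,0],[0,0,0],[0,0,0],[0,0,0]]}}

```text
clock: 9.4
position: [0.4889, 0.0772, 0.0007]
tool_rot: [-1.571, 0.0, 2.958]
force: [0.6, -0.7, -0.5]
grip_width: 0.0599
```

>>> {"name": "apply_moves", "arguments": {"jaw": [0.4,0.4,0.4], "translation": [[0,0,-0.005],[0,0,-0.01],[0,0,-0.01]], "angular": [[0,0,0],[0,0,0],[0,0,0]]}}

```text
clock: 9.7
position: [0.4883, 0.0772, -0.0094]
tool_rot: [-1.57, -0.001, 2.958]
force: [-1.1, 0.1, -0.0]
grip_width: 0.0597
```

```bash
python3 look.py w10 1 wrist:0,0,640,480
```

```text
(480, 640, 3)
clock 9.75
position [ 0.4885  0.0772 -0.009 ]
tool_rot [-1.5705e+00 -6.0000e-04  2.9583e+00]
qpos [-0.0627  0.7003 -0.2848  2.0656  0.4447  0.4343 -2.4451]
force [ 0.5014 -0.1475  0.263 ]
grip_width 0.06
```

>>> {"name": "apply_moves", "arguments": {"jaw": [0.4,0.4,0.4], "translation": [[0,0,-0.003],[0,0,-0.006],[0,0,-0.006]], "angular": [[0,0,0],[0,0,0],[0,0,0]]}}

```text
clock: 10.05
position: [0.4887, 0.0771, -0.0148]
tool_rot: [-1.571, -0.0, 2.958]
force: [-0.5, 0.9, 0.3]
grip_width: 0.0598
```

>>> {"name": "apply_moves", "arguments": {"jaw": [0.4,0.4,0.4], "translation": [[0,0,-0.003],[0,0,-0.005],[0,0,-0.005]], "angular": [[0,0,0],[0,0,0],[0,0,0]]}}

```text
clock: 10.35
position: [0.4887, 0.0771, -0.0199]
tool_rot: [-1.571, -0.0, 2.958]
force: [-0.2, -0.0, 0.4]
grip_width: 0.0601
```

>>> {"name": "apply_moves", "arguments": {"jaw": [0.4,0.4,0.4], "translation": [[0,0,-0.002],[0,0,-0.004],[0,0,-0.004]], "angular": [[0,0,0],[0,0,0],[0,0,0]]}}

```text
clock: 10.65
position: [0.4889, 0.0772, -0.023]
tool_rot: [-1.571, 0.001, 2.958]
force: [-5.2, -1.7, 21.7]
grip_width: 0.0598
```

>>> {"name": "apply_moves", "arguments": {"jaw": [-0.5,-0.5,-0.5,-0.5,-0.5], "translation": [[0,0,0],[0,0,0],[0,0,0],[0,0,0],[0,0,0]], "angular": [[0,0,0],[0,0,0],[0,0,0],[0,0,0],[0,0,0]], "newtons": 25}}

```text
clock: 11.15
position: [0.4904, 0.0771, -0.0217]
tool_rot: [-1.571, 0.004, 2.958]
force: [-5.6, -2.8, 49.5]
grip_width: 0.0534
```

```bash
python3 look.py w11 1 wrist:0,0,640,480
```

```text
(480, 640, 3)
clock 11.2
position [ 0.4905  0.0771 -0.0217]
tool_rot [-1.5714  0.0037  2.9576]
qpos [-0.0817  0.7238 -0.259   2.0662  0.4521  0.4015 -2.4523]
force [-5.7115 -3.4715 48.8549]
grip_width 0.0533
```

The bench is felt at a TCP z of about -0.0225 with the jaws 60 mm open. I'll lift about 6 mm and close on the handle.

>>> {"name": "apply_moves", "arguments": {"jaw": [0.2,0.2,-0.5,-0.5,-0.5], "translation": [[0,0,0.004],[0,0,0.007],[0,0,0.007],[0,0,0.007],[0,0,0.007]], "angular": [[0,0,0],[0,0,0],[0,0,0],[0,0,0],[0,0,0]]}}

```text
clock: 11.7
position: [0.4889, 0.0772, -0.0163]
tool_rot: [-1.571, 0.0, 2.958]
force: [-2.3, -1.1, 17.1]
grip_width: 0.039
```

>>> {"name": "apply_moves", "arguments": {"jaw": [-0.5,-0.5,-0.5,-0.5], "translation": [[0,0,0],[0,0,0],[0,0,0],[0,0,0]], "angular": [[0,0,0],[0,0,0],[0,0,0],[0,0,0]], "newtons": 50}}

```text
clock: 12.1
position: [0.4889, 0.0771, -0.0161]
tool_rot: [-1.571, 0.001, 2.958]
force: [-4.2, -1.0, 22.2]
grip_width: 0.0387
```

Gripped: the fingers stopped at 39 mm. I'll lift and measure the eye relative to the tool.

>>> {"name": "apply_moves", "arguments": {"jaw": [-0.5,-0.5,-0.5,-0.5,-0.5], "translation": [[0,0,0.03],[0,0,0.07],[0,0,0.12],[0,0,0.17],[0,0,0.22]], "angular": [[0,0,0],[0,0,0],[0,0,0],[0,0,0],[0,0,0]]}}

```text
clock: 12.6
position: [0.4881, 0.077, 0.2051]
tool_rot: [-1.571, -0.001, 2.958]
force: [1.2, -1.1, -1.2]
grip_width: 0.0379
```

>>> {"name": "apply_moves", "arguments": {"jaw": [-0.5,-0.5,-0.5], "translation": [[0,0,0.04],[0,0,0.08],[0,0,0.08]], "angular": [[0,0,0],[0,0,0],[0,0,0]]}}

```text
clock: 12.9
position: [0.4905, 0.0776, 0.2876]
tool_rot: [-1.573, 0.006, 2.958]
force: [0.6, -0.1, -1.8]
grip_width: 0.0382
```

```bash
python3 look.py w12 1 wrist:0,0,640,480; cat > eye.py <<'E'
# eye & head corners in wrist image -> tool frame
from h import *
import cv2
from scipy.spatial.transform import Rotation as R
from workcell import observe,cams
o=observe(); w=cams.grab_frame("wrist"); A=R.from_euler("xyz",o["tool_rot"]).as_matrix()
g=cv2.cvtColor(w["pixels"],cv2.COLOR_RGB2GRAY); m=(g>175).astype(np.uint8); m[300:]=0
n,l,st,c=cv2.connectedComponentsWithStats(m); k=1+np.argmax(st[1:,4]); print("blob",st[k]); m=(l==k).astype(np.uint8)
cn,h=cv2.findContours(m,cv2.RETR_CCOMP,cv2.CHAIN_APPROX_NONE)
for i,cc in enumerate(cn):
    a=cv2.contourArea(cc)
    if a>300: print("hole" if h[0][i][3]>=0 else "outer",a,cv2.fitEllipse(cc),cv2.boundingRect(cc), cv2.approxPolyDP(cc,5,True).reshape(-1,2).tolist() if h[0][i][3]<0 else "")
print(o["position"],A.round(3).tolist(),o["qpos"].round(2),o["grip_width"],o["force"].round(1))
for e in ([-.105,-.021,0],[.105,-.021,0]):
    p=o["position"]+A@e; print("pred eye",e,p,proj(w,p))
C=-np.array(w["R"]).T@w["t"]; print("cam in tool",A.T@(C-o["position"]), "f",w["mtx"][0])
E
python3 eye.py
```

```text
(480, 640, 3)
clock 12.95
position [0.4896 0.0772 0.2849]
tool_rot [-1.5717  0.0033  2.9576]
qpos [ 0.1256  0.2654 -0.4919  1.8247  0.1418  1.0826 -2.1728]
force [-0.0244  0.378  -2.9883]
grip_width 0.0382
blob [  216     0   212   117 18924]
outer 18566.0 ((321.6351013183594, 58.70825958251953), (135.7425079345703, 239.8061981201172), 90.40140533447266) (216, 0, 212, 117) [[216, 0], [223, 116], [420, 115], [427, 0], [374, 0], [372, 21], [371, 10], [358, 43], [344, 57], [322, 63], [284, 46], [270, 20], [269, 0]]
[0.48957451 0.07716521 0.28493861] [[-0.983, 0.003, -0.183], [0.183, 0.0, -0.983], [-0.003, -1.0, -0.001]] [ 0.13  0.27 -0.49  1.82  0.14  1.08 -2.17] 0.03816390216360736 [-0.   0.4 -3. ]
pred eye [-0.105, -0.021, 0] [0.59273014 0.05794751 0.30628327] [[316.76952655   7.92131574]]
pred eye [0.105, -0.021, 0] [0.38627671 0.09637283 0.30559372] [[318.46606408 518.13013796]]
cam in tool [-0.07118955 -0.16074349  0.00149451] f [397.88730762   0.         321.30846821]
```

```bash
python3 - <<'E'
from h import *
from workcell import observe,cams
from scipy.spatial.transform import Rotation as R
o=observe(); w=cams.grab_frame("wrist"); A=R.from_euler("xyz",o["tool_rot"]).as_matrix()
# paddle axes in tool: xp=-x_t , zp=-y_t , yp = zp x xp = (-y)x(-x)= y x x = -z
B=np.array([[-1,0,0],[0,0,-1],[0,-1,0]]).T
P=np.array([(-32,32,5),(-32,-32,5),(-15,0,5),(0,15,5),(0,-15,5)])/1e3
def pr(v):
    M=A@B@R.from_euler("zy",[v[3],v[4]]).as_matrix(); return proj(w,o["position"]+A@v[:3]+P@M.T)
def res(v):
    p=pr(v); return np.r_[p[0]-[223,116],p[1]-[420,115.5],(p[2]-[321.5,63]),p[3,0]-269,p[4,0]-374,(v[4]/.03)*2]
s=least_squares(res,[-.105,-.021,0,0,0]); print(s.x.round(4),s.fun.round(1)); print(pr(s.x).round(0).tolist())
E
```

```text
[-0.1043 -0.0216  0.0015  0.001  -0.0095] [-0.4  1.4  0.6  1.6 -0.  -2.9  2.4 -2.6 -0.6]
[[223.0, 117.0], [421.0, 117.0], [321.0, 60.0], [271.0, 6.0], [371.0, 6.0]]
```

The held eye sits at (-0.104, -0.022, 0) in the tool frame, with the paddle square to the tool. Before going to the hook I'll fit a kinematic model to the logged joint angles, to see how far the tool can tilt there.

```bash
cat > kin.py <<'E'
import numpy as np, itertools
from scipy.optimize import least_squares
from scipy.spatial.transform import Rotation as R
D=[([1.04178,.52204,-.03632,1.6,.02119,1.02109,-.11279],[.27661,-.56006,.21281],[-1.5719,0,-2.6828]),
([.27933,.07979,-.49601,1.7843,.03985,1.28711,-1.33881],[.43649,.02151,.38347],[-1.5704,.0001,-2.6831]),
([-.2796,.7273,-.5714,1.5725,.4439,.9831,-2.0985],[.5561,.3406,.121],[-1.5708,-.0085,-2.681]),
([.1256,.2654,-.4919,1.8247,.1418,1.0826,-2.1728],[.4896,.0772,.2849],[-1.5717,.0033,2.9576]),
([-.0817,.7238,-.259,2.0662,.4521,.4015,-2.4523],[.4905,.0771,-.0217],[-1.5714,.0037,2.9576])]
def fk(q,L,s):
    e=["z","y","z","y","z","y","z"]; T=R.identity(); p=np.array([0,0,L[0]])
    for i in range(7):
        T=T*R.from_euler(e[i],s[i]*q[i])
        if i==1: p=p+T.apply([L[4],0,L[1]])
        if i==3: p=p+T.apply([L[5],0,L[2]])
    return p+T.apply([0,L[6],L[3]]),T
def fitL():
    best=None
    for s1,s3,s5,s7 in itertools.product((1,-1),repeat=4):
        s=[s1,1,s3,1,s5,1,s7]
        f=lambda L: np.concatenate([fk(q,L,s)[0]-p for q,p,_ in D])
        r=least_squares(f,[.35,.42,.4,.3,0,0,0])
        if best is None or r.cost<best[0]: best=(r.cost,r.x,s,r.fun)
    return best
LO=np.array([-2.91,-.3,-1.5,.17,-1.26,.16,-2.52]); HI=np.array([2.91,2.13,1.42,2.43,4.41,1.93,2.52])
E
python3 - <<'E'
from kin import *
c,L,s,f=fitL(); print(c,L.round(4),s,np.abs(f).max())
Ts=[fk(q,L,s)[1].inv()*R.from_euler("xyz",e) for q,p,e in D]
print([t.as_euler("xyz").round(3).tolist() for t in Ts])
E
```

```text
0.001871694375040089 [-0.0822  0.4992  0.3728 -0.0953  0.0786  0.0101 -0.025 ] [-1, 1, -1, 1, 1, 1, -1] 0.03541618570531116
[[1.575, 0.036, -1.593], [1.645, 0.018, -1.592], [2.284, -0.179, -2.153], [1.787, -0.127, -1.718], [1.88, -0.15, -2.435]]
```

```bash
python3 - <<'E'
from kin import *
out=[]
for sg in itertools.product((1,-1),repeat=7):
    e=["z","y","z","y","z","y","z"]
    for mid in range(8): # allow pi/2 offsets? no
        if mid: break
        Ts=[]
        for q,p,eu in D:
            T=R.identity()
            for i in range(7): T=T*R.from_euler(e[i],sg[i]*q[i])
            Ts.append(T.inv()*R.from_euler("xyz",eu))
        m=R.concatenate(Ts).mean(); out.append((max((m.inv()*t).magnitude() for t in Ts),sg))
out.sort(key=lambda a:a[0]); print(out[:6])
E
```

```text
[(8.72903140319029e-05, (-1, 1, -1, 1, -1, 1, -1)), (0.016440251953591636, (-1, -1, -1, -1, -1, -1, -1)), (0.545816698956502, (-1, -1, -1, -1, 1, -1, -1)), (0.5492365399567791, (-1, 1, -1, 1, 1, 1, -1)), (0.6377684641202904, (-1, 1, -1, -1, 1, 1, 1)), (0.6447564770039402, (-1, -1, -1, 1, 1, -1, 1))]
```

```bash
cat >> kin.py <<'E'
SG=(-1,1,-1,1,-1,1,-1); AX="zyzyzyz"
# linear offsets: (frame index after n joints, axis)
OF=[(0,2),(2,0),(2,2),(4,0),(4,2),(6,0),(6,2)]
def frames(q):
    T=[R.identity()]
    for i in range(7): T.append(T[-1]*R.from_euler(AX[i],SG[i]*q[i]))
    return T
def rows(q):
    T=frames(q); return np.stack([T[n].as_matrix()[:,a] for n,a in OF],1)
M=np.vstack([rows(q) for q,_,_ in D]); LL,_,_,_=np.linalg.lstsq(M,np.concatenate([p for _,p,_ in D]),rcond=None)
TO=(R.concatenate([frames(q)[7].inv()*R.from_euler("xyz",e) for q,p,e in D])).mean()
def FK(q): return rows(q)@LL, frames(q)[7]*TO
HK=np.array([.506,-.322]); HY=-.2683
def target(eye,al,e=(.1043,.0216)):
    xp=np.array([np.cos(al),np.sin(al)]); n=np.array([-np.sin(al),np.cos(al)])
    t=np.array(eye)-e[0]*xp-e[1]*n; c,s=np.cos(HY),np.sin(HY)
    R0=R.from_matrix(np.array([[-c,0,s],[-s,0,-c],[0,-1,0]]))  # tool x=-xh, y=down, z=-yh
    yh=np.array([-s,c,0])
    off=yh*.0015
    return np.array([HK[0]+c*t[0],HK[1]+s*t[0],t[1]])+off, R.from_rotvec(-al*yh)*R0
def IK(p,Rt,q0):
    f=lambda q: np.r_[10*(FK(q)[0]-p),(Rt.inv()*FK(q)[1]).as_rotvec(),.001*(q-q0)]
    r=least_squares(f,np.clip(q0,LO+.01,HI-.01),bounds=(LO,HI)); return r.x,np.linalg.norm(FK(r.x)[0]-p),np.linalg.norm(r.fun[3:6])
E
python3 - <<'E'
from kin import *
print(dict(zip(OF,LL.round(4))),np.abs(M@LL-np.concatenate([p for _,p,_ in D])).max())
q=np.array(D[3][0])
for eye,a in (((-.046,.305),18),((-.030,.255),18),((-.026,.240),25),((-.024,.232),30),((-.024,.23),40),((-.023,.225),50),((-.022,.222),60),((-.02,.216),75)):
    p,Rt=target(eye,np.radians(a)); q,ep,er=IK(p,Rt,q); print(a,p.round(3),q.round(2),ep.round(4),er.round(3))
E
```

```text
{(0, 2): np.float64(-1.3077), (2, 0): np.float64(0.1098), (2, 2): np.float64(0.5217), (4, 0): np.float64(0.0066), (4, 2): np.float64(0.3628), (6, 0): np.float64(0.0464), (6, 2): np.float64(-1.3047)} 0.04387842854789248
18 [ 0.373 -0.284  0.252] [ 0.47  1.01 -0.    0.19 -0.06  1.69 -1.38] 0.0004 0.049
18 [ 0.388 -0.288  0.202] [ 0.47  1.06 -0.    0.19 -0.06  1.63 -1.38] 0.0004 0.048
25 [ 0.399 -0.291  0.176] [ 0.44  1.09 -0.    0.19 -0.07  1.6  -1.41] 0.0013 0.17
30 [ 0.407 -0.293  0.161] [ 0.42  1.11 -0.    0.19 -0.08  1.58 -1.42] 0.002 0.258
40 [ 0.42  -0.297  0.146] [ 0.39  1.13 -0.    0.19 -0.09  1.57 -1.44] 0.0034 0.437
50 [ 0.436 -0.301  0.131] [ 0.37  1.15 -0.    0.19 -0.09  1.55 -1.45] 0.0048 0.619
60 [ 0.453 -0.306  0.121] [ 0.35  1.16 -0.    0.19 -0.1   1.55 -1.46] 0.0062 0.803
75 [ 0.481 -0.314  0.11 ] [ 0.32  1.18  0.    0.19 -0.11  1.55 -1.46] 0.0083 1.082
```

The position part of the model lacks lateral offsets and tilted samples. I'll carry the paddle high towards the hook, tilt it 18°, and log the states on the way.

>>> {"name": "apply_moves", "arguments": {"jaw": [-0.5,-0.5,-0.5,-0.5,-0.5], "translation": [[-0.018,-0.036,0.01],[-0.036,-0.071,0.02],[-0.054,-0.107,0.03],[-0.072,-0.142,0.045],[-0.09,-0.178,0.055]], "angular": [[0,0,-1],[0,0,-2],[0,0,-3],[0,0,-4],[0,0,-4.9]]}}

```text
clock: 13.55
position: [0.3974, -0.1021, 0.3377]
tool_rot: [-1.571, -0.002, 2.872]
force: [0.6, -0.4, -0.1]
grip_width: 0.0384
```

```bash
cat > log.py <<'E'
from workcell import observe
import json
o=observe(); r=[o["qpos"].round(5).tolist(),o["position"].round(5).tolist(),o["tool_rot"].round(4).tolist()]
open("log.jsonl","a").write(json.dumps(r)+"\n"); print(o["clock"],r,o["grip_width"],o["force"].round(1))
E
python3 log.py
```

```text
13.55 [[0.44491, 0.05289, -0.35131, 1.92445, 0.01929, 1.16942, -1.75405], [0.39745, -0.10209, 0.33774], [-1.5709, -0.0019, 2.8719]] 0.03840677639940148 [ 0.6 -0.4 -0.1]
```

>>> {"name": "apply_moves", "arguments": {"jaw": [-0.5,-0.5,-0.5,-0.5,-0.5], "translation": [[-0.005,-0.037,0],[-0.01,-0.074,0],[-0.015,-0.11,0],[-0.02,-0.147,0],[-0.027,-0.184,0]], "angular": [[-0.96,-3.5,0],[-1.9,-7.0,0],[-2.9,-10.4,0],[-3.8,-13.9,0],[-4.8,-17.4,0]]}}

```text
clock: 14.05
position: [0.3708, -0.2862, 0.3371]
tool_rot: [-1.57, 0.316, 2.872]
force: [2.1, -0.2, -0.6]
grip_width: 0.0383
```

>>> {"name": "apply_moves", "arguments": {"jaw": [-0.5,-0.5], "translation": [[0,0,0],[0,0,0]], "angular": [[0,0,0],[0,0,0]]}}

```text
clock: 14.25
position: [0.3709, -0.285, 0.3368]
tool_rot: [-1.572, 0.312, 2.87]
force: [0.1, 0.5, -0.7]
grip_width: 0.0384
```

```bash
python3 log.py
```

```text
14.25 [[0.70479, -0.01747, -0.09924, 2.04106, -0.14103, 0.82723, -1.1561], [0.37087, -0.28503, 0.33683], [-1.5719, 0.3122, 2.8704]] 0.03835823164076275 [ 0.1  0.5 -0.7]
```

```bash
python3 - <<'E'
s=open("kin.py").read()
s=s.replace("OF=[(0,2),(2,0),(2,2),(4,0),(4,2),(6,0),(6,2)]","import json\nD+=[tuple(json.loads(l)) for l in open('log.jsonl')]\nOF=[(0,2),(2,0),(2,1),(2,2),(4,0),(4,1),(4,2),(6,0),(6,1),(6,2),(7,0)]")
open("kin.py","w").write(s)
E
cat > plan.py <<'E'
from kin import *
print(dict(zip(OF,LL.round(4))),np.abs(M@LL-np.concatenate([p for _,p,_ in D])).max())
q=np.array(D[-1][0])
for eye,a in (((-.046,.305),18),((-.030,.255),18),((-.026,.240),25),((-.024,.232),30),((-.024,.23),40),((-.023,.225),50),((-.022,.222),60),((-.02,.216),75)):
    p,Rt=target(eye,np.radians(a)); q,ep,er=IK(p,Rt,q); print(a,p.round(3),q.round(2),ep.round(4),er.round(3))
E
python3 plan.py
```

```text
{(0, 2): np.float64(0.3202), (2, 0): np.float64(0.0), (2, 1): np.float64(-0.0214), (2, 2): np.float64(0.5296), (4, 0): np.float64(-0.0001), (4, 1): np.float64(-0.0374), (4, 2): np.float64(0.4207), (6, 0): np.float64(-0.0), (6, 1): np.float64(-0.0004), (6, 2): np.float64(0.3457), (7, 0): np.float64(0.0)} 4.756073258010973e-05
18 [ 0.373 -0.284  0.252] [ 0.7   0.08 -0.11  2.18 -0.16  0.59 -1.12] 0.0 0.0
18 [ 0.388 -0.288  0.202] [ 0.69  0.19 -0.12  2.21 -0.16  0.45 -1.13] 0.0 0.0
25 [ 0.399 -0.291  0.176] [ 0.89  0.24 -0.32  2.3  -0.3   0.21 -0.96] 0.0 0.0
30 [ 0.407 -0.293  0.161] [ 0.73  0.27 -0.11  2.35 -1.26  0.16  0.01] 0.0005 0.024
40 [ 0.42  -0.297  0.146] [ 1.12  0.37 -0.48  2.31 -1.26  0.16  0.13] 0.0035 0.189
50 [ 0.436 -0.301  0.131] [ 1.45  0.55 -0.78  2.26 -1.26  0.16  0.32] 0.006 0.338
60 [ 0.453 -0.306  0.121] [ 1.73  0.87 -1.02  2.22 -1.26  0.16  0.66] 0.0077 0.449
75 [ 0.481 -0.314  0.11 ] [ 2.03  1.66 -1.21  2.16 -1.26  0.16  1.46] 0.0078 0.478
```

With the offsets included the model fits to 0.05 mm. It shows a tilt limit of about 28° at the bend, so the plan is to thread the eye at 18°, seat it near 27° and let it swing down. I'll compute the waypoints.

```bash
cat > wp.py <<'E'
from kin import *
from workcell import observe
import sys
o=observe(); p0,R0=o["position"],R.from_euler("xyz",o["tool_rot"])
q=o["qpos"]; print("eye now hook-frame:"); e=p0+R0.apply([-.1043,-.0216,.0015])
d=e[:2]-HK; c,s=np.cos(HY),np.sin(HY); print(c*d[0]+s*d[1],-s*d[0]+c*d[1],e[2])
for a in sys.argv[1:]:
    x,z,al=map(float,a.split(",")); p,Rt=target((x/1e3,z/1e3),np.radians(al)); q,ep,er=IK(p,Rt,q)
    print(a,"shift",(p-p0).round(4),"rot deg",np.degrees((Rt*R0.inv()).as_rotvec()).round(2),"q",q.round(2),"err",round(ep,4),round(er,3))
E
python3 wp.py -- 2>/dev/null | head -2; python3 wp.py " -38,285,18" " -30,256,18" " -27,247,20" " -23,240,24" " -22,235,26" " -22,234,27" " -22,234,28"
```

```text
eye now hook-frame:
-0.04748145153677028 -0.001961692797331485 0.38942380516016417
eye now hook-frame:
-0.04748145153677028 -0.001961692797331485 0.38942380516016417
 -38,285,18 shift [ 0.0097 -0.0009 -0.1046] rot deg [-0.09 -0.09  0.14] q [ 0.7   0.13 -0.12  2.19 -0.16  0.54 -1.13] err 0.0 0.0
 -30,256,18 shift [ 0.0174 -0.003  -0.1336] rot deg [-0.09 -0.09  0.14] q [ 0.69  0.18 -0.12  2.21 -0.16  0.45 -1.13] err 0.0 0.0
 -27,247,20 shift [ 0.0221 -0.0043 -0.1458] rot deg [-0.62 -2.02  0.14] q [ 0.72  0.21 -0.15  2.24 -0.2   0.37 -1.08] err 0.0 0.0
 -23,240,24 shift [ 0.03   -0.0065 -0.159 ] rot deg [-1.68 -5.88  0.14] q [ 0.83  0.23 -0.26  2.29 -0.29  0.24 -0.98] err 0.0 0.0
 -22,235,26 shift [ 0.0331 -0.0074 -0.167 ] rot deg [-2.22 -7.8   0.14] q [ 0.91  0.26 -0.35  2.31 -0.34  0.17 -0.93] err 0.0 0.0
 -22,234,27 shift [ 0.0342 -0.0077 -0.1694] rot deg [-2.48 -8.77  0.14] q [ 0.75  0.25 -0.15  2.33 -0.79  0.16 -0.48] err 0.0 0.0
 -22,234,28 shift [ 0.0353 -0.008  -0.1709] rot deg [-2.75 -9.73  0.14] q [ 0.69  0.26 -0.08  2.35 -1.07  0.16 -0.19] err 0.0 0.0
```

>>> {"name": "apply_moves", "arguments": {"jaw": [-0.5,-0.5,-0.5,-0.5,-0.5], "translation": [[0.003,0,-0.03],[0.006,0,-0.06],[0.009,-0.001,-0.09],[0.01,-0.001,-0.105],[0.01,-0.001,-0.105]], "angular": [[0,0,0],[0,0,0],[0,0,0],[0,0,0],[0,0,0]]}}

```text
clock: 14.75
position: [0.3813, -0.284, 0.2308]
tool_rot: [-1.573, 0.31, 2.874]
force: [0.0, 0.1, 0.1]
grip_width: 0.0382
```

```bash
python3 wp.py " -38,285,18"; python3 look.py hk1 4 scene:110,180,100,145 top:420,200,95,145; python3 - <<'E'
from h import *
from workcell import cams
S=cams.grab_frame("scene");T=cams.grab_frame("top"); q=[.506,-.322,-.2683]
for n,f,o in(("S",S,(110,180)),("T",T,(420,200))):
    px=proj(f,world(q,[[-.038,0,.285],[-.032,0,.262],[-.02,0,.225],[.04,0,.236]])); print(n,px.round(1).tolist(),((px-o)*4).round(0).tolist())
E
```

```text
eye now hook-frame:
-0.03757218254812132 0.0020485920785886045 0.28317577758905255
 -38,285,18 shift [-0.0007 -0.0019  0.0014] rot deg [-0.17 -0.19 -0.07] q [ 0.7   0.13 -0.11  2.19 -0.16  0.54 -1.13] err 0.0 0.0
(580, 780, 3)
clock 14.85
position [ 0.3821 -0.2852  0.2334]
tool_rot [-1.5713  0.314   2.8736]
qpos [ 0.6929  0.1249 -0.1147  2.185  -0.1595  0.5389 -1.1326]
force [ 0.3703  0.4267 -0.7675]
grip_width 0.0378
S [[147.4, 214.7], [149.7, 225.2], [153.0, 242.5], [144.8, 266.7]] [[150.0, 139.0], [159.0, 181.0], [172.0, 250.0], [139.0, 347.0]]
T [[482.3, 262.7], [479.2, 261.1], [474.9, 257.6], [482.0, 229.4]] [[249.0, 251.0], [237.0, 244.0], [220.0, 230.0], [248.0, 118.0]]
```

View pics/hk1.png

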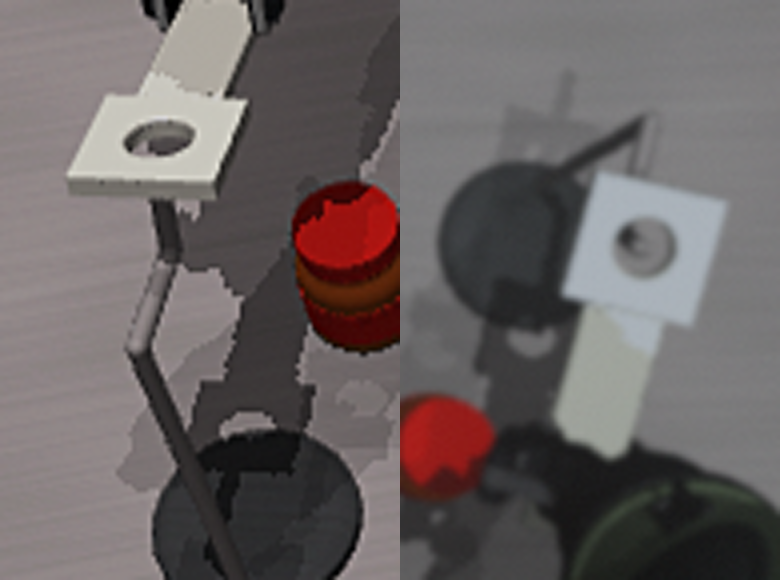

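The picture shows the tilted paddle with its eye directly above the tip: scene eye at tile (159,137) against the predicted (150,139), so about 3 mm too far towards +y. I'll correct by 3 mm and slide down over the tip.

>>> {"name": "apply_moves", "arguments": {"jaw": [-0.5,-0.5,-0.5,-0.5,-0.5], "translation": [[-0.001,-0.003,0],[0.001,-0.0035,-0.008],[0.003,-0.004,-0.016],[0.005,-0.0045,-0.022],[0.006,-0.005,-0.0286]], "angular": [[0,0,0],[0,0,0],[0,0,0],[0,0,0],[0,0,0]]}}

```text
clock: 15.45
position: [0.3879, -0.2908, 0.204]
tool_rot: [-1.571, 0.315, 2.873]
force: [0.7, 0.3, -1.6]
grip_width: 0.0385
```

>>> {"name": "apply_moves", "arguments": {"jaw": [-0.5,-0.5], "translation": [[0,0,0],[0,0,0]], "angular": [[0,0,0],[0,0,0]]}}

```text
clock: 15.65
position: [0.3877, -0.2908, 0.2046]
tool_rot: [-1.571, 0.315, 2.873]
force: [0.3, -0.6, -1.4]
grip_width: 0.0377
```

```bash
python3 wp.py " -27,247,20" " -23,240,24" " -22,235,25"; python3 -c "
from workcell import observe
o=observe();print(o['clock'],o['position'],o['qpos'],o['force'])"
```

```text
eye now hook-frame:
-0.029823989291983773 -0.0028497013544236463 0.2574004506304449
 -27,247,20 shift [ 0.0053  0.0014 -0.0136] rot deg [-0.53 -1.9   0.04] q [ 0.72  0.2  -0.15  2.24 -0.21  0.37 -1.08] err 0.0 0.0
 -23,240,24 shift [ 0.0131 -0.0007 -0.0267] rot deg [-1.6  -5.76  0.04] q [ 0.82  0.23 -0.26  2.29 -0.3   0.24 -0.98] err 0.0 0.0
 -22,235,25 shift [ 0.0151 -0.0013 -0.0332] rot deg [-1.86 -6.72  0.04] q [ 0.86  0.25 -0.3   2.3  -0.32  0.2  -0.95] err 0.0 0.0
15.65 [ 0.38771544 -0.29080529  0.20459027] [ 0.69587145  0.18450792 -0.11797356  2.2049641  -0.1683333   0.45920716
 -1.11671632] [ 0.29342883 -0.56228037 -1.44894446]
```

>>> {"name": "apply_moves", "arguments": {"jaw": [-0.5,-0.5,-0.5,-0.5], "translation": [[0.002,-0.001,-0.007],[0.0045,-0.0015,-0.0136],[0.0085,-0.0025,-0.02],[0.0123,-0.0036,-0.0267]], "angular": [[-0.25,-0.9,0],[-0.53,-1.9,0],[-1.1,-3.8,0],[-1.6,-5.8,0]]}}

```text
clock: 16.05
position: [0.4006, -0.2946, 0.1784]
tool_rot: [-1.57, 0.422, 2.873]
force: [0.3, -0.4, -2.0]
grip_width: 0.0382
```

>>> {"name": "apply_moves", "arguments": {"jaw": [-0.5,-0.5,-0.5], "translation": [[0.001,0,-0.002],[0.001,0,-0.004],[0.001,0,-0.004]], "angular": [[0,0,0],[0,0,0],[0,0,0]]}}

```text
clock: 16.35
position: [0.4012, -0.2946, 0.1743]
tool_rot: [-1.571, 0.42, 2.873]
force: [0.1, 0.6, -1.0]
grip_width: 0.038
```

```bash
python3 wp.py " -22,235,25"; python3 look.py hk2 5 scene:110,180,100,120 ; python3 -c "
from workcell import observe
o=observe();print(o['clock'],o['position'],o['qpos'],o['force'])"
```

```text
eye now hook-frame:
-0.021834469461360126 -0.0029341188916805656 0.23653136261576335
 -22,235,25 shift [ 0.0016  0.0025 -0.003 ] rot deg [-0.25 -0.92  0.04] q [ 0.84  0.25 -0.27  2.3  -0.35  0.2  -0.92] err 0.0 0.0
(600, 500, 3)
clock 16.4
position [ 0.4013 -0.2946  0.1744]
tool_rot [-1.5705  0.4199  2.8729]
qpos [ 0.8142  0.2429 -0.2374  2.2863 -0.329   0.2316 -0.9388]
force [-0.0028 -0.227  -0.9959]
grip_width 0.0382
16.4 [ 0.40134881 -0.29455744  0.17443205] [ 0.81424782  0.24288849 -0.23743059  2.28632725 -0.32897521  0.23160629
 -0.93879675] [-0.00276094 -0.22700395 -0.99590222]
```

>>> {"name": "apply_moves", "arguments": {"jaw": [-0.5,-0.5,-0.5], "translation": [[0.0,0,-0.002],[0.0,0,-0.003],[0.0,0,-0.003]], "angular": [[0,0,0],[0,0,0],[0,0,0]]}}

```text
clock: 16.7
position: [0.4011, -0.2944, 0.171]
tool_rot: [-1.571, 0.42, 2.873]
force: [-0.5, 0.2, -2.2]
grip_width: 0.0384
```

>>> {"name": "apply_moves", "arguments": {"jaw": [-0.5,-0.5,-0.5], "translation": [[0.0,0,-0.002],[0.0,0,-0.003],[0.0,0,-0.003]], "angular": [[0,0,0],[0,0,0],[0,0,0]]}}

```text
clock: 17.0
position: [0.4011, -0.2945, 0.168]
tool_rot: [-1.571, 0.42, 2.873]
force: [0.5, 0.3, -1.1]
grip_width: 0.0381
```

The eye is now around the wire just above the bend with no side load. I'll release it, let the handle drop, and retreat up and back.

>>> {"name": "apply_moves", "arguments": {"jaw": [1,1,1,1,1], "translation": [[0,0,0],[0,0,0],[-0.015,0.004,0.035],[-0.035,0.01,0.075],[-0.05,0.015,0.12]], "angular": [[0,0,0],[0,0,0],[0,0,0],[0,0,0],[0,0,0]]}}

```text
clock: 17.5
position: [0.3496, -0.2787, 0.2888]
tool_rot: [-1.572, 0.418, 2.872]
force: [0.4, -0.6, 0.8]
grip_width: 0.0856
```

>>> {"name": "apply_moves", "arguments": {"jaw": [1,1,1,1,1], "translation": [[0,0.04,0.02],[0,0.08,0.03],[0,0.12,0.03],[0,0.16,0.03],[0,0.2,0.03]], "angular": [[0,3.5,0],[0,7,0],[0,10,0],[0,14,0],[0,18,0]]}}

```text
clock: 18.0
position: [0.3507, -0.0782, 0.3188]
tool_rot: [-1.485, 0.116, 2.894]
force: [0.8, -0.8, -0.5]
grip_width: 0.0855
```

>>> {"name": "apply_moves", "arguments": {"jaw": [1,1,1,1,1], "translation": [[0,0,0],[0,0,0],[0,0,0],[0,0,0],[0,0,0]], "angular": [[0,0,0],[0,0,0],[0,0,0],[0,0,0],[0,0,0]]}}

```text
clock: 18.5
position: [0.3508, -0.0801, 0.318]
tool_rot: [-1.488, 0.116, 2.893]
force: [0.6, -0.8, 0.3]
grip_width: 0.0856
```

>>> {"name": "apply_moves", "arguments": {"jaw": [1,1,1,1,1], "translation": [[0,0,0],[0,0,0],[0,0,0],[0,0,0],[0,0,0]], "angular": [[0,0,0],[0,0,0],[0,0,0],[0,0,0],[0,0,0]]}}

```text
clock: 19.0
position: [0.3511, -0.0795, 0.3181]
tool_rot: [-1.488, 0.116, 2.895]
force: [-0.5, -0.1, 0.0]
grip_width: 0.0853
```

```bash
cat > still.py <<'E'
import cv2,numpy as np,time
from workcell import cams,observe
a=[cams.grab_frame("scene")["pixels"][170:340,100:240].astype(int) for _ in range(6)]
print(observe()["clock"],observe()["position"],observe()["force"].round(1),[int((np.abs(x-a[0]).max(2)>40).sum()) for x in a])
w=(a[-1].min(2)>150); ys,xs=np.nonzero(w); print(len(ys),xs.min()+100 if len(xs) else 0,xs.max()+100,ys.min()+170,ys.max()+170)
E
python3 still.py
```

```text
19.3 [ 0.35107668 -0.07945727  0.3180954 ] [ 0.3  0.7 -0.6] [0, 50, 139, 177, 199, 181]
161 129 165 239 259
```

It is still swinging, so I'll let it settle.

>>> {"name": "apply_moves", "arguments": {"jaw": [1,1,1,1,1], "translation": [[0,0,0],[0,0,0],[0,0,0],[0,0,0],[0,0,0]], "angular": [[0,0,0],[0,0,0],[0,0,0],[0,0,0],[0,0,0]]}}

```text
clock: 19.8
position: [0.3511, -0.0795, 0.3181]
tool_rot: [-1.488, 0.116, 2.895]
force: [0.8, -0.7, 1.0]
grip_width: 0.0853
```

```bash
for i in 1 2 3 4 5; do python3 still.py; done; python3 look.py fin 4 scene:110,190,100,140 top:430,200,90,140
```

```text
20.1 [ 0.35105322 -0.07947223  0.31806898] [-0.9 -0.2 -0.7] [0, 0, 0, 11, 39, 75]
166 130 165 239 259
20.4 [ 0.35109835 -0.07945903  0.31810627] [-0.2  0.2  0.2] [0, 0, 0, 0, 2, 15]
166 130 165 239 259
20.7 [ 0.35107064 -0.07944081  0.31806821] [-0.1 -0.5  0.5] [0, 0, 3, 3, 0, 0]
167 130 165 239 259
21.0 [ 0.35108024 -0.07944924  0.31809081] [ 0.5  0.3 -0.2] [0, 0, 2, 2, 3, 3]
165 130 165 239 259
21.3 [ 0.35107473 -0.07946508  0.31809286] [ 0.2 -0.7  0.5] [0, 0, 0, 0, 0, 0]
164 130 165 239 259
(560, 760, 3)
clock 21.4
position [ 0.3511 -0.0795  0.3181]
tool_rot [-1.488   0.1161  2.8947]
qpos [ 0.6739 -0.1006 -0.6518  2.1186  0.0539  1.0091 -1.8274]
force [ 0.0672  0.3759 -0.2165]
grip_width 0.0854
```

View pics/fin.png

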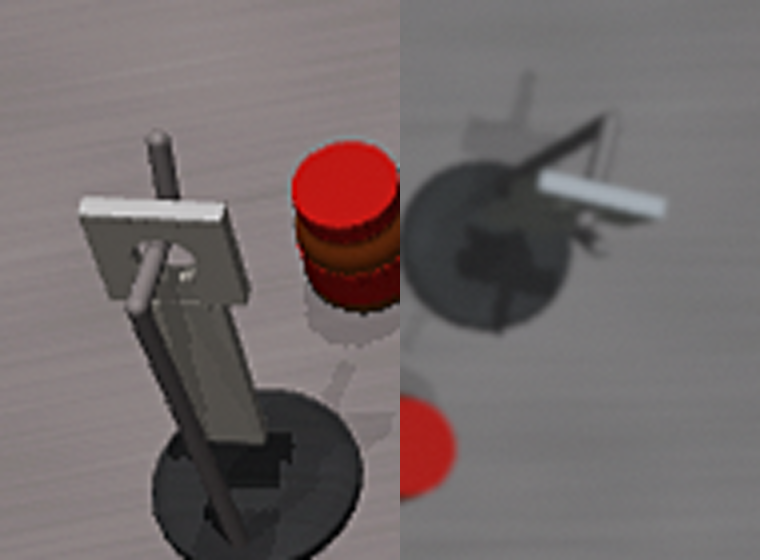

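The picture shows the paddle hanging by its eye on the bar just inside the bend, head up, clear of the arm. The frames stopped changing. I'll do a quick numeric check of position and plumb, and of the lever ball, before handing in.

```bash
python3 - <<'E'
from h import *
import cv2
from scipy.spatial.transform import Rotation as R
from workcell import cams
S=cams.grab_frame("scene");T=cams.grab_frame("top"); HK=np.array([.506,-.322,0]); Rh=R.from_euler("z",-.2683)
# local (hook-aligned) coords, eye origin: x fwd, y left, z up; front face x=+5
P=np.array([(5,-32,32),(5,32,32),(5,-32,-32),(5,32,-32),(5,20,-152),(5,0,0)])/1e3
px=np.array([(82,216),(225,222),(110,300),(247,304),(265,442),(165,262)])/4+[110,190]
PT=np.array([(0,0,32)])/1e3; pt=np.array([[202,195]])/4+[430,200]
W=lambda v,X: HK+Rh.apply(v[:3]+R.from_euler("zyx",v[3:]).apply(X))
r=lambda v: np.r_[(proj(S,W(v,P))-px).ravel(),(proj(T,W(v,PT))-pt).ravel()]
s=least_squares(r,[-.02,0,.215,0,0,0],loss="soft_l1"); print("eye hook mm",(s.x[:3]*1e3).round(1),"yaw,pitch,roll deg",np.degrees(s.x[3:]).round(1)); print(r(s.x).round(1))
c=R.from_euler("zyx",s.x[3:]).as_matrix()[2,2]; print("tilt from plumb deg",np.degrees(np.arccos(c)))
im=cv2.resize(cv2.cvtColor(S["pixels"][150:300,390:520],cv2.COLOR_RGB2GRAY),None,fx=3,fy=3,interpolation=cv2.INTER_CUBIC)
h=cv2.HoughCircles(im,cv2.HOUGH_GRADIENT,1,40,param1=60,param2=12,minRadius=15,maxRadius=24); print((h[0][:3]/3+[390,150,0]).round(1))
E
```

```text
eye hook mm [ -2.4  -0.5 215.9] yaw,pitch,roll deg [ 0.9 -2.8 -1.1]
[-0.6  0.  -0.4 -0.2  0.2  0.   0.2  0.2 -0.2 -0.1  0.2 -0.1 -0.8 -0. ]
tilt from plumb deg 3.001061695557239
[[496.2 240.5   7.4]
 [476.8 237.2   7.8]
 [465.5 267.2   7.4]]
```

```bash
python3 -c "
from workcell import workorder,observe
print(workorder.job_done()); print(observe()['clock'])"
```

```text
the job is handed in; nothing more can be done
None
the job is handed in; nothing more can be done
```

The lever is thrown to off and the paddle hangs by its eye on the hook. I handed the job in at about 21.5 s of the 70 s; no verdict was reported.

**Last checks:**
- **Lever:** the stop was felt at about 32 N. The ball was last seen at (496.2, 240.5), which corresponds to about 0.97 rad.
- **Paddle:** the eye is at (-2, 0, 216) mm in the stand's frame, and the paddle is about 3° off plumb. Six frames over the last 0.3 s showed no motion.
- **Arm:** clear of everything, with the measured force at noise level.
- **Jars and scraper:** I did not measure them again. The path kept clear of them, and the jars in the later crops looked unmoved.

**What disagreed or went wrong:**
- **Fingertips:** they sit about 20 mm behind the reported TCP, not 19 mm ahead as stated. The first lever push therefore passed over the ball, and the grasp height had to be felt out on the bench.
- **Release:** the arm could tilt only about 25° at the hook, so I released the paddle there and it swung down into place.

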